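# Find the pitch comb that fits the jack screw

## Task

Find which of the three pitch combs on the rack fits the jack screw nearest the robot, trying them on that screw one by one as needed and feeling lightly along it for the grooves. Leave the comb whose teeth drop fully home sitting upright astride the middle of that screw, with the other two standing on the rack's bar. Press lightly, never driving a sprung screw down near its stop, and leave the other things on the table alone.

Things in the scene. Friction and masses are not known exactly. Their poses are not given: they have to be found in the camera images.
- bed: fixed plywood board 180 (x) by 140 (y) mm on feet, its top 28 mm above the table, with three grey cradles 50 mm apart along its x; each carries a steel jack screw lying along the board's y, 28 mm thick over the thread crests, 18 at the root, pitch 8, 11 or 14 mm, sprung to sink straight down. Origin: under the board's middle at table level; -x faces the robot
- gauge_place (a point): above the middle of the screw nearest the robot, at the height of its thread crests at rest (72 mm above the table); axes as the bed's, screw along y, threaded at least 35 mm either side; the cradle's end posts begin 47 mm off along y. Screws swap cradle places and are shifted up to 7 mm along y, so where the grooves lie must be felt
- gauge_home (a point): fixed point 5.3 mm below gauge_place. A comb that fits drops in within one pitch of sliding along y and sinks until its blades rest on the crests, its origin (tooth tips) then at this height; a comb that does not fit stays with its tips within 2 mm of the crest height wherever it is put
- rack: fixed plywood board 210 (x) by 70 (y) mm on feet, with a flat aluminium bar 200 mm long and 24 mm wide along its x axis; the bar's top is 56 mm above the table. Origin: under the middle of the board at table level. The combs' places are at x = -64, 0 and +64 mm on the bar
- comb_a: pitch comb, one of three alike but for tooth pitch (8, 11, 14 mm; whose is whose is not told). Two steel blades 58 mm long (x), 3 thick, at y = -6 and +6 mm, each with a row of tapered teeth 4.6 mm long below; on top a grey grip plate 32 (x) by 10 (y) mm, 15 to 57 mm above the tooth tips; dark yoke across its middle with two legs. Origin: middle, at tooth-tip level, z up. 0.07 to 0.12 kg
- comb_b: pitch comb built as comb_a. The legs of the yoke of every comb (18 mm long in x, inner faces 17 mm and outer faces 22 mm either side of the middle) reach 20.5 mm below the tooth tips, so that a comb sits astride a bar or screw. The yoke's top is 15 mm above the tips: keep fingertips above that
- comb_c: pitch comb built as comb_a. Each comb starts standing astride the rack's bar, teeth down on its flat top, its x axis along the bar within 0.05 rad; the three swap places on the bar from run to run
- screw_1 (a joint): how far one of the three sprung screws (whether the front one, and of which pitch, is not told) is pressed down, m: 0 at rest, 0.008 at the stop. It begins to sink at 2 N and gives 1 mm for every further 2.5 N
- screw_2 (a joint): how far one of the three sprung screws (whether the front one, and of which pitch, is not told) is pressed down, m: 0 at rest, 0.008 at the stop. It begins to sink at 2 N and gives 1 mm for every further 2.5 N
- screw_3 (a joint): how far one of the three sprung screws (whether the front one, and of which pitch, is not told) is pressed down, m: 0 at rest, 0.008 at the stop. It begins to sink at 2 N and gives 1 mm for every further 2.5 N
- tape_roll: black roll of tape, 53 mm across, 18 mm high, a bystander; origin under its middle
- track_rubber: grey cleaning block, 28x60x17 mm, a bystander; origin under its middle
- wheelset: loose metal wheel set, 42x22x22 mm, a bystander; origin under its middle
- gas_tank: white model gas tank, 34x84x46 mm, a bystander; origin under its middle
Mind the look-alikes: they are no part of the job. Leave any pink or purple look-alike of the comb_c alone.

How it is judged (in metres and radians):
At the end, for the whole second after the job is handed in: One comb home on the front screw (tips 3.8 mm or more below the crests, within 25 mm of its middle and 8 mm of its axis, upright within 0.25 and in line within 0.15 rad); the other two upright on the bar (tips within 4 mm of its top, 13 mm of its midline, 100 mm of its middle); all at rest ((((z of comb_a in the frame of gauge_place below -0.0038 m and x of comb_a in the frame of gauge_place between -0.008 and 0.008 m and y of comb_a in the frame of gauge_place between -0.025 and 0.025 m and angle between comb_a's own z axis and vertical below 0.25 rad and angle between the x axis of comb_a and the y axis of bed, either way round below 0.15 rad and linear speed of comb_a below 0.02 m/s) and (z of comb_b in the frame of rack between 0.052 and 0.06 m and y of comb_b in the frame of rack between -0.013 and 0.013 m and x of comb_b in the frame of rack between -0.1 and 0.1 m and angle between comb_b's own z axis and vertical below 0.15 rad and linear speed of comb_b below 0.02 m/s) and (z of comb_c in the frame of rack between 0.052 and 0.06 m and y of comb_c in the frame of rack between -0.013 and 0.013 m and x of comb_c in the frame of rack between -0.1 and 0.1 m and angle between comb_c's own z axis and vertical below 0.15 rad and linear speed of comb_c below 0.02 m/s)) or ((z of comb_b in the frame of gauge_place below -0.0038 m and x of comb_b in the frame of gauge_place between -0.008 and 0.008 m and y of comb_b in the frame of gauge_place between -0.025 and 0.025 m and angle between comb_b's own z axis and vertical below 0.25 rad and angle between the x axis of comb_b and the y axis of bed, either way round below 0.15 rad and linear speed of comb_b below 0.02 m/s) and (z of comb_a in the frame of rack between 0.052 and 0.06 m and y of comb_a in the frame of rack between -0.013 and 0.013 m and x of comb_a in the frame of rack between -0.1 and 0.1 m and angle between comb_a's own z axis and vertical below 0.15 rad and linear speed of comb_a below 0.02 m/s) and (z of comb_c in the frame of rack between 0.052 and 0.06 m and y of comb_c in the frame of rack between -0.013 and 0.013 m and x of comb_c in the frame of rack between -0.1 and 0.1 m and angle between comb_c's own z axis and vertical below 0.15 rad and linear speed of comb_c below 0.02 m/s)) or ((z of comb_c in the frame of gauge_place below -0.0038 m and x of comb_c in the frame of gauge_place between -0.008 and 0.008 m and y of comb_c in the frame of gauge_place between -0.025 and 0.025 m and angle between comb_c's own z axis and vertical below 0.25 rad and angle between the x axis of comb_c and the y axis of bed, either way round below 0.15 rad and linear speed of comb_c below 0.02 m/s) and (z of comb_a in the frame of rack between 0.052 and 0.06 m and y of comb_a in the frame of rack between -0.013 and 0.013 m and x of comb_a in the frame of rack between -0.1 and 0.1 m and angle between comb_a's own z axis and vertical below 0.15 rad and linear speed of comb_a below 0.02 m/s) and (z of comb_b in the frame of rack between 0.052 and 0.06 m and y of comb_b in the frame of rack between -0.013 and 0.013 m and x of comb_b in the frame of rack between -0.1 and 0.1 m and angle between comb_b's own z axis and vertical below 0.15 rad and linear speed of comb_b below 0.02 m/s)))); the robot touches nothing.
It fails at once if a sprung screw is pressed down more than 6.5 mm (near its stop) (value of joint any of screw_1, screw_2, screw_3 above 0.0065 m).
It fails at once if a bystander is moved more than 30 mm (distance of any of tape_roll, track_rubber, wheelset, gas_tank from where it was at the start of the episode above 0.03 m).
It also fails if it takes over 72 s, if anything falls off the work surface, if the arm or the gripper's body presses on something with over 40 N, if the wrist force passes 120 N, or if a joint passes its speed limit or range.

## Robot

A 7-joint arm with a two-finger parallel gripper is mounted at the origin on a cart in front of the work surface, level with it; the furniture and walls round the work are solid. World frame = base frame: x ahead of the robot, y to its left, z up, the work surface at z = 0. Lengths are in mm, angles in rad, forces in N, time in s.
With the tool pointing down it reaches from about 400 to 875 mm from the base axis. Payload 6.5 kg.
Tool frame: the origin (TCP) lies midway between the tips of the shut fingers; the grasp point (between the pads) lies 19 mm behind it (arm.grip_point_offset is the z of the grasp point in the tool frame, in mm); z points along the fingers, y is the line along which they close (so a half turn about z gives the same grasp; the last joint's range is limited). The gripper opens to 85 mm and grips with 20 to 120 N. Pads are 22 mm wide; open, the fingers measure 114 mm over their backs; the gripper's body (76 mm by 85 mm) begins 54 mm behind the grasp point. The pads swing forward as they close: fully open they stand 13 mm farther back than shut.
Start: joints at [1.259, 0.536, -0.004, 1.538, 0.003, 1.067, -0.071], TCP at [158.162, -630.456, 231.29] pointing down, gripper open.
Joint ranges: [-2.7, 2.7], [-0.37, 2.16], [-1.27, 1.26], [0.24, 2.4], [-1.31, 4.45], [0.19, 1.91], [-2.76, 2.76]. Speed limits (rad/s): [2.39, 2.39, 3.14, 3.14, 3.14, 3.14, 3.14].

## Interface

Orientations are given as [roll, pitch, yaw] about the fixed x, y, z axes, in that order (R = Rz(yaw) Ry(pitch) Rx(roll)).
In Python, from station import arm, vision, ticket gives the robot as it stands.
- The arm moves only by the tool play_rows, never from a script. Its argument "series" is a list of rows, each a list of 4 numbers: the shift along the tool's x, y, z in m, then the turn about the tool's z in degrees. In form: [[tx, ty, tz, turn], ...]. A call has 1 to 5 rows; each row is the pose to reach, as a shift and turn from the pose commanded when the call began, along the tool's axes at that moment; what a row does not reach only later rows make up. A row lasts 1/12 s, in which the tool goes at most 41.7 mm and 7.16 degrees, less where a joint would pass 70% of its speed; a pose out of reach is approached as far as the arm can. A call with a gripper value outside its range is refused whole. "grip" is the closure in counts, from 0 (fully open) to 255 (shut), set as the call begins (left out, the last holds). The fingers move at their own pace and stop on an object; "force" is the grip in N (left out, the last holds). Time passes only in rows, so rows that repeat a pose let the fingers close. It gives the time, the measured TCP pose, the force, the opening and the grip force at its end, in the units of the state.
- arm.observe(): the state, without advancing time (a new reading comes with each control period).
- vision.grab_frame(name): name is "scene" or "side" or "wrist"; returns the picture (420x560x3 uint8, red, green, blue); there is no depth.
- vision.camera_model(name): a dict with "camera_matrix" (3x3 intrinsics, pixels), "R" (3x3) and "t" (3): a world point X has camera coordinates R X + t; the wrist camera has in their place "hand_eye" (4x4, takes a point from camera to tool coordinates, whose origin is the TCP and whose axes are the flange's). Camera axes: x right, y down, z forward; pixel columns grow to the right and rows downward; lengths in mm; the calibration is good to about 2 mm. The wrist camera is an equidistant fisheye: a pixel r from the principal point sees the ray r / f radians off the axis. A picture is of the moment at which its call begins: read the wrist's pose just before it. camera_model takes no time and is no camera call.
- ticket.sign_off(): hands the job in; it is judged then, once.
Trained networks look in the newest picture that a camera, given by its name, has taken for a name from the list of things; names that differ only in an ending like _2 or _b are one class to them, and where a whole thing is asked for, a point or a joint stands for the part that bears it (a point fixed in the world has none). Each returns a list of dicts, best first, with "p" (0 to 1); they miss things now and then, are a little off and sometimes report something else, mostly with a low value. They report only what shows in the picture. A call takes as long as a camera call. They do not tell look-alikes from the thing itself.
- vision.spot_in(camera, target): "point" ([column, row] in pixels, amid what is visible of it).
The state is a dict: "time": time; "qpos": joint angles; "dq": joint speeds; "tau": joint torques, N m; "eef_pos": TCP position; "tool_rot": TCP orientation; "ft_force": force on the tool from outside, world axes, zero at the start; "ft_torque": the same for the moment, N m; "width": finger opening in mm; "grasp_force": force on a finger pad.
Only numpy, scipy, OpenCV 4.12 (cv2) and the standard library are available. Lean on these libraries where they do the work, as an engineer would, in place of code of your own. Each camera call takes 0.05 s, during which the arm holds its last target. There are 200 camera calls.

## Working session

There is one attempt and no reset: what is moved stays moved. The work goes in short steps, Python scripts to look and compute and a tool call to move; the robot and the scene stay as the last step left them, time stands still between calls to the robot, and variables do not carry over. Pictures are saved under pics/ and viewed, at most 12 in all, crops included, and the job is handed in when it is done.

Besides the shell and the picture viewer there is one more tool, called after "Emit:" in YAML: its name, and indented under it one key for each argument. play_rows: Moves the arm, as the interface text tells. Its arguments: {"type":"object","properties":{"series":{"type":"array","items":{"type":"array","items":{"type":"number"}}},"grip":{"type":"number"},"force":{"type":"number"}},"required":["series"]}

```bash
mkdir -p pics
python3 - <<'E'
from station import arm,vision
import cv2,json
s=arm.observe();print(s['time'],s['eef_pos'],s['tool_rot'],s['width'],arm.grip_point_offset)
for c in['scene','side']:
    im=vision.grab_frame(c);cv2.imwrite(f'pics/{c}0.png',im[:,:,::-1])
    m=vision.camera_model(c);print(c,m)
    for t in['comb_a','rack','bed','screw_1','tape_roll','track_rubber','wheelset','gas_tank']:
        print(t,[([round(v) for v in d['point']],round(d['p'],2)) for d in vision.spot_in(c,t)])
m=vision.camera_model('wrist');print(m)
E
```

```text
0.0 [ 157.97852182 -629.85231393  230.40939765] [-3.13982260e+00  1.20045507e-04  2.45799508e-01] 85.56655194066786 -18.700000000000003
scene {'camera_matrix': array([[416.40214807,   0.        , 285.14450536],
       [  0.        , 416.40214807, 198.3824921 ],
       [  0.        ,   0.        ,   1.        ]]), 'R': array([[-0.70278784, -0.71132513, -0.01028617],
       [-0.54919246,  0.55167834, -0.62772498],
       [ 0.45219121, -0.43550839, -0.77836723]]), 't': array([390.32188042, 421.29194105, 797.21355636])}
comb_a [([316, 178], 0.88), ([365, 200], 0.86), ([324, 289], 0.81), ([223, 170], 0.66), ([339, 188], 0.59)]
rack [([345, 205], 0.6)]
bed [([262, 280], 0.95), ([339, 187], 0.63)]
screw_1 [([267, 259], 0.92), ([254, 246], 0.89), ([241, 233], 0.76)]
tape_roll [([346, 263], 0.75), ([241, 232], 0.68)]
track_rubber [([284, 326], 0.77)]
wheelset [([405, 193], 0.47)]
gas_tank [([191, 267], 0.65)]
side {'camera_matrix': array([[542.60608823,   0.        , 269.91285951],
       [  0.        , 542.60608823, 211.38721496],
       [  0.        ,   0.        ,   1.        ]]), 'R': arr
[... 342 characters left out ...]
crew_1 [([258, 192], 0.64), ([224, 188], 0.59), ([240, 193], 0.48)]
tape_roll [([185, 244], 0.53)]
track_rubber []
wheelset [([210, 306], 0.6)]
gas_tank [([257, 178], 0.65)]
{'camera_matrix': array([[325.1922621 ,   0.        , 284.86308615],
       [  0.        , 325.1922621 , 205.78772156],
       [  0.        ,   0.        ,   1.        ]]), 'hand_eye': array([[-8.88077903e-04, -9.46572443e-01, -3.22490032e-01,
         8.25380925e+01],
       [ 9.99999076e-01, -1.17267047e-03,  6.88208787e-04,
         1.04092401e+00],
       [-1.02961401e-03, -3.22489123e-01,  9.46572610e-01,
        -1.42497554e+02],
       [ 0.00000000e+00,  0.00000000e+00,  0.00000000e+00,
         1.00000000e+00]])}
```

View pics/scene0.png

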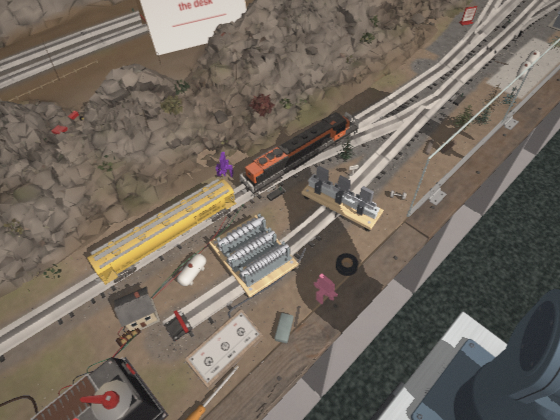

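View pics/side0.png

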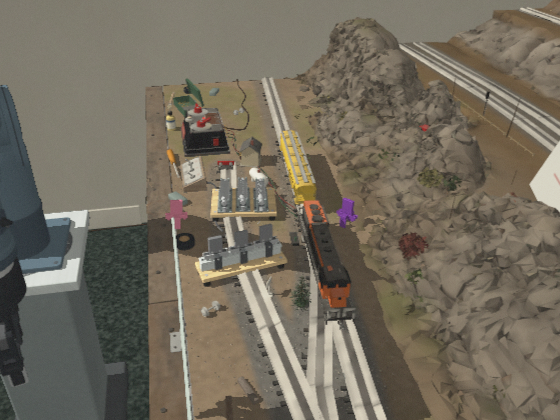

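The scene picture shows five comb-like things: grey combs on the rack at (316,178), (340,188) and (366,199), a pink look-alike at (324,289), and a purple one at (223,168). By the description I want the three on the rack's bar. The bed is at (254,248), and its front screw, nearest the robot, is at (267,262).

```bash
cat > h.py <<'E'
import numpy as np,cv2
from station import arm,vision
from scipy.spatial.transform import Rotation as Ro
def ray(c,p):
    m=vision.camera_model(c);K=m['camera_matrix']
    if c!='wrist':
        R,t=m['R'],m['t'];d=R.T@np.linalg.solve(K,[p[0],p[1],1]);return -R.T@t,d/np.linalg.norm(d)
    s=arm.observe();T=m['hand_eye'];Rt=Ro.from_euler('xyz',s['tool_rot']).as_matrix()
    v=np.array([p[0]-K[0,2],p[1]-K[1,2]])/K[0,0];r=np.hypot(*v)
    d=np.array([*(v/max(r,1e-9)*np.sin(r)),np.cos(r)])
    return Rt@T[:3,3]+np.array(s['eef_pos']),Rt@T[:3,:3]@d
def atz(c,p,z):
    o,d=ray(c,p);return (o+d*(z-o[2])/d[2]).round(1)
def tri(a,b):
    (o,d),(q,e)=a,b
    A=np.stack([d,-e],1);k=np.linalg.lstsq(A,q-o,rcond=None)[0]
    return ((o+d*k[0]+q+e*k[1])/2).round(1),np.linalg.norm(o+d*k[0]-q-e*k[1]).round(1)
def proj(c,X):
    m=vision.camera_model(c);K=m['camera_matrix'];X=np.atleast_2d(X).astype(float)
    if c!='wrist':
        q=(K@(X@m['R'].T+m['t']).T).T;return (q[:,:2]/q[:,2:]).round(1)
    s=arm.observe();T=m['hand_eye'];Rt=Ro.from_euler('xyz',s['tool_rot']).as_matrix()
    q=((X-np.array(s['eef_pos']))@Rt-T[:3,3])@T[:3,:3]
    th=np.arctan2(np.hypot(q[:,0],q[:,1]),q[:,2]);n=q[:,:2]/np.hypot(q[:,0],q[:,1])[:,None]
    return n*th[:,None]*K[0,0]+K[:2,2]
E
python3 - <<'E'
from h import *
print(tri(ray('scene',(316,178)),ray('side',(214,243))),tri(ray('scene',(340,188)),ray('side',(241,243))),tri(ray('scene',(366,199)),ray('side',(267,241))))
print(tri(ray('scene',(316,178)),ray('side',(267,241))),tri(ray('scene',(366,199)),ray('side',(214,243))))
for p in[(267,262),(254,247),(241,234)]:print(atz('scene',p,72))
for p in[(224,190),(241,191),(258,190)]:print(atz('side',p,72))
for p in[(324,289),(346,263),(284,326),(400,194),(191,267),(223,168),(300,155)]:print(p,atz('scene',p,20))
a=cv2.imread('pics/scene0.png')[160:300,200:400];b=cv2.imread('pics/side0.png')[170:300,180:300]
cv2.imwrite('pics/c1.png',cv2.resize(a,(800,560),interpolation=2))
E
```

```text
(array([ 530.5, -153.3,   91.5]), np.float64(124.7)) (array([ 539. , -185.4,   75.4]), np.float64(6.8)) (array([ 537.5, -217. ,   72.5]), np.float64(117.5))
(array([ 606.8, -173.1,   66. ]), np.float64(14.0)) (array([ 470.1, -194.8,   88.3]), np.float64(4.0))
[518.2  93.   72. ]
[568.3  87.2  72. ]
[616.8  84.8  72. ]
[527.3  69.2  72. ]
[572.2  55.6  72. ]
[618.9  52.5  72. ]
(324, 289) [398.6  30.2  20. ]
(346, 263) [407.  -57.1  20. ]
(284, 326) [401.  155.7  20. ]
(400, 194) [ 441.5 -322.8   20. ]
(191, 267) [659.6 210.8  20. ]
(223, 168) [855.  -46.9  20. ]
(300, 155) [ 735.2 -239.1   20. ]
```

View pics/c1.png

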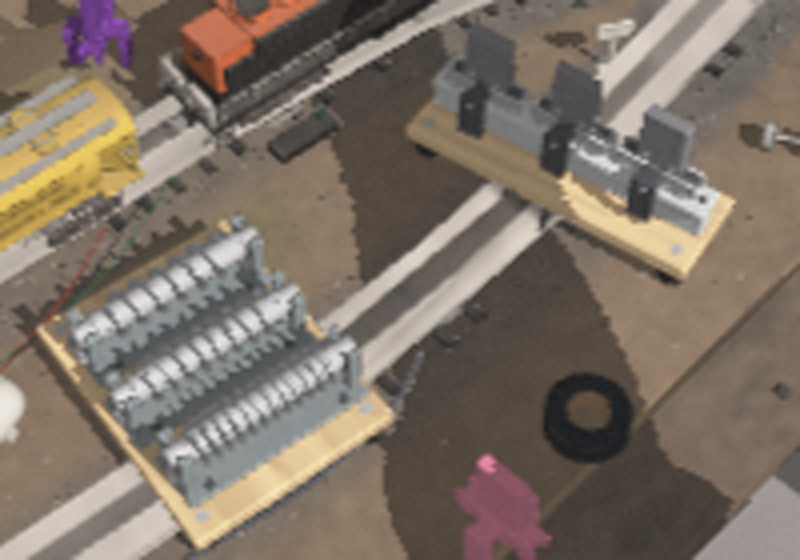

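Emit:
play_rows:
  series:
    - [0.514,-0.459,-0.02,0]
    - [0.514,-0.459,-0.02,0]
    - [0.514,-0.459,-0.02,0]
    - [0.514,-0.459,-0.02,0]
    - [0.514,-0.459,-0.02,0]
  grip: 0
  force: 30

```text
time: 1.32
eef_pos: [275.9, -456.4, 237.5]
tool_rot: [3.141, -0.0, 0.246]
ft_force: [0.7, -1.0, 0.1]
width: 85.3
grasp_force: 0.0
```

Emit:
play_rows:
  series:
    - [0.357,-0.319,-0.015,0]
    - [0.357,-0.319,-0.015,0]
    - [0.357,-0.319,-0.015,0]
    - [0.357,-0.319,-0.015,0]
    - [0.357,-0.319,-0.015,0]

```text
time: 1.73
eef_pos: [392.7, -284.0, 244.3]
tool_rot: [3.141, -0.0, 0.246]
ft_force: [1.1, -1.3, 0.2]
width: 85.7
grasp_force: 0.0
```

Emit:
play_rows:
  series:
    - [0.218,-0.195,-0.01,0]
    - [0.218,-0.195,-0.01,0]
    - [0.218,-0.195,-0.01,0]
    - [0.218,-0.195,-0.01,0]
    - [0.218,-0.195,-0.01,0]

```text
time: 2.15
eef_pos: [509.5, -111.6, 251.4]
tool_rot: [3.141, -0.001, 0.246]
ft_force: [1.0, -1.2, 0.4]
width: 85.6
grasp_force: 0.0
```

Run:
```python
from h import *
s=arm.observe();print(s['time'],s['eef_pos'],s['tool_rot'],s['qpos'])
im=vision.grab_frame('wrist');cv2.imwrite('pics/w1.png',im[:,:,::-1])
for t in['comb_a','rack','bed','screw_1']:
    print(t,[([round(v) for v in d['point']],round(d['p'],2)) for d in vision.spot_in('wrist',t)])
cv2.imwrite('pics/w1b.png',cv2.resize(im[:,:,::-1],(800,600),interpolation=2))
```

```text
2.15 [ 509.54362327 -111.58896897  251.39703393] [ 3.14105740e+00 -5.85698297e-04  2.45631218e-01] [ 0.36913388  0.31134509 -0.29242612  1.8424052   0.10537303  1.00206563
 -1.29196853]
comb_a [([364, 174], 0.91), ([354, 231], 0.76), ([153, 235], 0.69), ([368, 118], 0.62)]
rack [([343, 149], 0.55)]
bed [([158, 67], 0.89), ([355, 228], 0.24)]
screw_1 [([120, 124], 0.96), ([147, 33], 0.93), ([132, 77], 0.78)]
```

View pics/w1b.png

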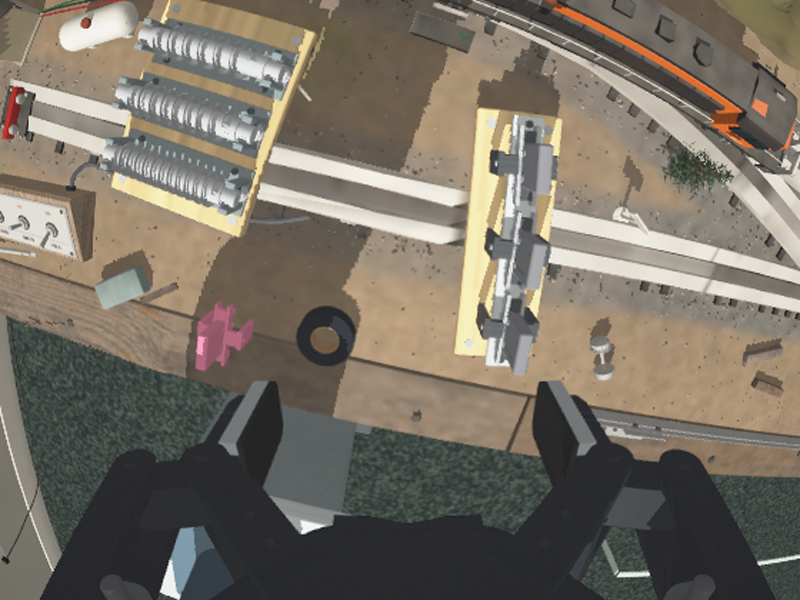

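Run:
```python
from h import *
k=.7
def f(n,p,z):print(n,atz('wrist',(p[0]*.7,p[1]*.7),z))
f('bedNR',(245,236),28);f('bedNL',(113,186),28);f('bedFR',(315,34),28)
f('bar far',(533,117),56);f('bar near',(498,364),56)
for p in[(553,147),(547,234),(528,317)]: f('plate',p,113)
f('s1a',(107,158),60);f('s1b',(247,192),60)
im=cv2.imread('pics/w1.png')
a=cv2.resize(im[70:270,310:410],(400,600),interpolation=2)
# top line: crop screws
b=cv2.resize(im[0:175,60:230],(400,600),interpolation=2)
c=cv2.resize(im[70:175,60:190],(0,0),fx=3,fy=3,interpolation=2)
o=np.zeros((600,800,3),np.uint8);o[:,:400]=a;o[:315,400:790]=c[:315,:390]
cv2.imwrite('pics/w1c.png',o)
```

```text
bedNR [484.6  17.7  28. ]
bedNL [503.3 155.7  28. ]
bedFR [657.2  -4.7  28. ]
bar far [ 631.  -179.1   56. ]
bar near [ 435.9 -211.1   56. ]
plate [ 609.9 -182.2  113. ]
plate [ 556.3 -194.7  113. ]
plate [ 499.7 -200.4  113. ]
s1a [533.  143.4  60. ]
s1b [527.3  12.   60. ]
```

View pics/w1c.png

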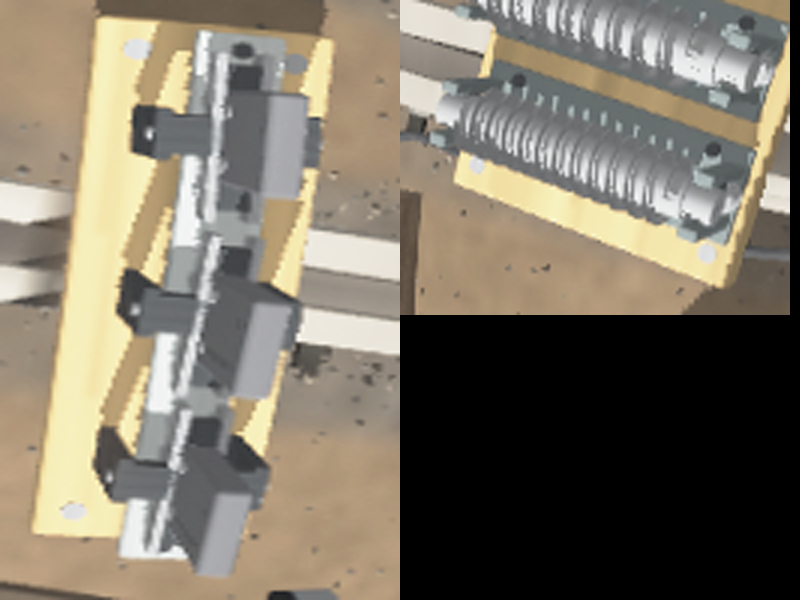

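Run:
```python
from h import *
for p in[(382,118.3),(375.5,183),(365.5,247)]:print('plate',atz('wrist',p,113))
im=cv2.cvtColor(cv2.imread('pics/w1.png'),6).astype(np.float32)
x=np.array([.9912,-.1326,0]);y=np.array([.1326,.9912,0]);c=np.array([581.5,75.3,0])
t=np.arange(-38,38,.5)
for i in(-1,0,1):
  best=np.zeros(0)
  P=[]
  ps=np.arange(6,18,.1);S=0
  for off in range(-8,9,2):
    for z in (70,):
      X=c+x*(50*i+off)+np.outer(t,y)+[0,0,z]
      q=proj('wrist',X).astype(np.float32)
      v=cv2.remap(im,q[:,0].reshape(1,-1),q[:,1].reshape(1,-1),1)[0]
      v=v-np.polyval(np.polyfit(t,v,3),t)
      S=S+np.abs([(v*np.exp(2j*np.pi*t/p)*np.hanning(len(t))).sum() for p in ps])
  print(i,[(p,round(float(np.interp(p,ps,S)))) for p in(7,8,9,10,11,12,13,14,15)],ps[S.argmax()])
```

```text
plate [ 595.3 -181.5  113. ]
plate [ 537.3 -193.5  113. ]
plate [ 473.6 -205.3  113. ]
-1 [(7, 1024), (8, 4904), (9, 2876), (10, 867), (11, 747), (12, 617), (13, 601), (14, 684), (15, 774)] 8.099999999999993
0 [(7, 2956), (8, 1271), (9, 1948), (10, 6373), (11, 7883), (12, 5818), (13, 2987), (14, 1209), (15, 663)] 10.799999999999983
1 [(7, 3533), (8, 468), (9, 412), (10, 334), (11, 2063), (12, 4958), (13, 6883), (14, 7175), (15, 6236)] 13.699999999999973
```

```bash
cat > teeth.py <<'E'
from h import *
def teeth(im,zs=(56.5,57.5,58.5,59.5),ys=(7.5,),c=np.array([533.5,-195.1,0]),yaw=.1626,cs=(-64,0,64)):
  x=np.array([np.cos(yaw),np.sin(yaw),0]);y=np.array([-x[1],x[0],0])
  im=im.astype(np.float32);t=np.arange(-27,27,.5);ps=np.arange(6,18,.1)
  for i in cs:
   for yy in ys:
    for z in zs:
      q=proj('wrist',c+x*i+y*yy+np.outer(t,x)+[0,0,z]).astype(np.float32)
      v=cv2.remap(im,q[:,0].reshape(1,-1),q[:,1].reshape(1,-1),1)[0]
      v=v-np.polyval(np.polyfit(t,v,3),t)
      S=np.abs([(v*np.exp(2j*np.pi*t/p)*np.hanning(len(t))).sum() for p in ps])
      print(i,yy,z,[round(float(np.interp(p,ps,S))) for p in(8,11,14)],round(ps[S.argmax()],1))
E
python3 - <<'E'
from teeth import *
teeth(cv2.cvtColor(cv2.imread('pics/w1.png'),6))
E
```

```text
-64 7.5 56.5 [101, 509, 371] 11.7
-64 7.5 57.5 [91, 481, 359] 11.7
-64 7.5 58.5 [84, 460, 349] 11.7
-64 7.5 59.5 [82, 430, 332] 11.7
0 7.5 56.5 [142, 266, 83] 9.6
0 7.5 57.5 [152, 221, 77] 9.4
0 7.5 58.5 [148, 186, 74] 9.2
0 7.5 59.5 [131, 157, 64] 9.2
64 7.5 56.5 [278, 126, 188] 17.9
64 7.5 57.5 [264, 143, 241] 17.9
64 7.5 58.5 [252, 91, 276] 17.9
64 7.5 59.5 [191, 102, 281] 17.9
```

Emit:
play_rows:
  series:
    - [-0.029,-0.036,0.186,5]
    - [-0.029,-0.036,0.186,5]
    - [-0.029,-0.036,0.186,5]
    - [-0.029,-0.036,0.186,5]
    - [-0.029,-0.036,0.186,5]

```text
time: 2.82
eef_pos: [467.8, -86.9, 61.8]
tool_rot: [-3.141, 0.005, 0.156]
ft_force: [-0.1, 0.5, -1.1]
width: 85.4
grasp_force: 0.0
```

Run:
```python
from teeth import *
s=arm.observe();print(s['time'],s['eef_pos'],s['tool_rot'],s['dq'].round(3))
im=vision.grab_frame('wrist');cv2.imwrite('pics/w2.png',im[:,:,::-1])
s=arm.observe();print(s['time'],s['eef_pos'],s['tool_rot'])
teeth(cv2.cvtColor(im,7),zs=(57,58.5,60))
cv2.imwrite('pics/w2c.png',cv2.resize(im[:400,360:,::-1],(800,600) if 0 else (400*3//2,600*4//3*3//4),interpolation=2))
```

```text
2.8167 [467.82601182 -86.92841816  61.82929499] [-3.14104173  0.00493532  0.15564568] [-0.222  0.443  0.183  0.221  0.233 -0.675 -0.281]
2.8667 [465.02515654 -85.88689347  59.00596775] [-3.13899515  0.01056564  0.1567495 ]
-64 7.5 57 [199, 315, 286] 11.6
-64 7.5 58.5 [211, 257, 286] 14.5
-64 7.5 60 [184, 240, 255] 16.5
0 7.5 57 [54, 137, 118] 11.3
0 7.5 58.5 [57, 176, 91] 10.7
0 7.5 60 [80, 155, 53] 10.4
64 7.5 57 [167, 210, 236] 17.9
64 7.5 58.5 [122, 160, 265] 17.9
64 7.5 60 [174, 252, 246] 10.4
```

View pics/w2c.png

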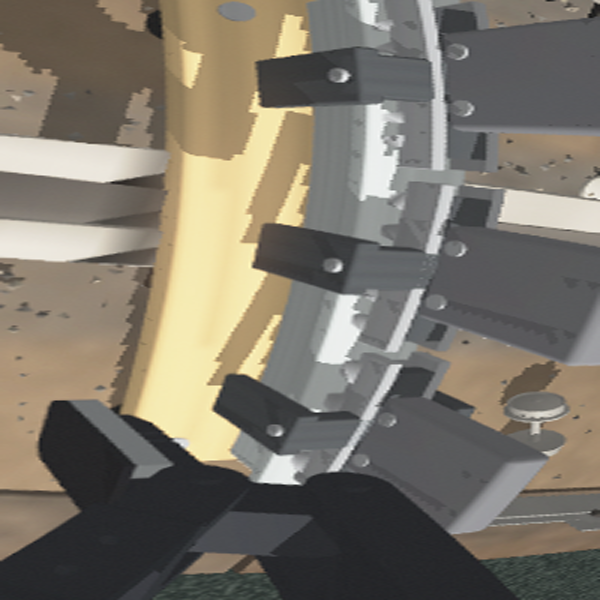

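Run:
```python
from h import *
s=arm.observe();print(s['time'],s['eef_pos'])
im=vision.grab_frame('wrist');cv2.imwrite('pics/w3.png',im[:,:,::-1])
c=np.array([533.5,-195.1,0]);yaw=.1626;x=np.array([np.cos(yaw),np.sin(yaw),0]);y=np.array([-x[1],x[0],0])
g,z=np.meshgrid(np.arange(-100,100,.25),np.arange(76,46,-.125))
q=proj('wrist',(c+y*7.5)+g[...,None].reshape(-1,1)*x+z.reshape(-1,1)*[0,0,1]).astype(np.float32).reshape(*g.shape,2)
r=cv2.remap(im,q[...,0],q[...,1],1)
cv2.imwrite('pics/rect.png',r[:,:,::-1])
```

```text
2.8667 [465.02515654 -85.88689347  59.00596775]
```

View pics/rect.png

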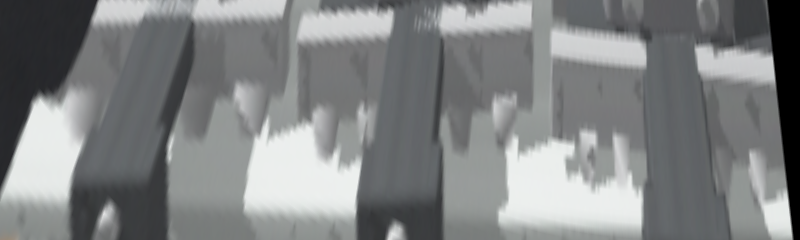

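The rectified view shows a tooth spacing of about 14 mm on the near comb (px 80, 250), 11 mm on the middle one (325, 460, 505) and 8 mm on the far one (588, 622). The front screw measured 8 mm, so I'll take the far comb at rack x=+64.

Emit:
play_rows:
  series:
    - [0,0,-0.04,0]
    - [0,0,-0.08,0]
    - [0.03,0.03,-0.09,0]
    - [0.06,0.06,-0.09,0]
    - [0.085,0.085,-0.09,0]

```text
time: 3.33
eef_pos: [572.2, -159.9, 159.9]
tool_rot: [3.138, -0.006, 0.156]
ft_force: [0.4, -0.2, -0.4]
width: 85.4
grasp_force: 0.0
```

Emit:
play_rows:
  series:
    - [0.025,0.025,0,0]
    - [0.03,0.03,0,0]
    - [0.03,0.03,0,0]
    - [0.03,0.03,0,0]
    - [0.03,0.03,0,0]

```text
time: 3.75
eef_pos: [602.5, -180.4, 155.8]
tool_rot: [-3.141, 0.0, 0.159]
ft_force: [0.0, -0.1, -1.2]
width: 85.5
grasp_force: 0.0
```

Run:
```python
from h import *
s=arm.observe();print(s['time'],s['eef_pos'],s['tool_rot'],s['qpos'].round(2))
im=vision.grab_frame('wrist');cv2.imwrite('pics/w4.png',im[:,:,::-1])
cv2.imwrite('pics/w4c.png',im[:,:,::-1])
c=np.array([533.5,-195.1,0]);yaw=.1626;x=np.array([np.cos(yaw),np.sin(yaw),0])
print(proj('wrist',[c+64*x+16*x+[0,0,113],c+64*x-16*x+[0,0,113],c+100*x+[0,0,56]]).round())
print([d for d in vision.spot_in('wrist','comb_a')])
```

```text
3.75 [ 602.48058134 -180.43562449  155.8377051 ] [-3.14123514e+00  2.25777831e-04  1.58743956e-01] [ 0.38  0.6  -0.23  1.65  0.17  0.92 -1.32]
[[289. 221.]
 [289. 267.]
 [288. 169.]]
[{'point': [286.7, 338.6], 'p': 0.94}, {'point': [282.6, 286.6], 'p': 0.83}, {'point': [278.7, 217.6], 'p': 0.82}]
```

View pics/w4c.png

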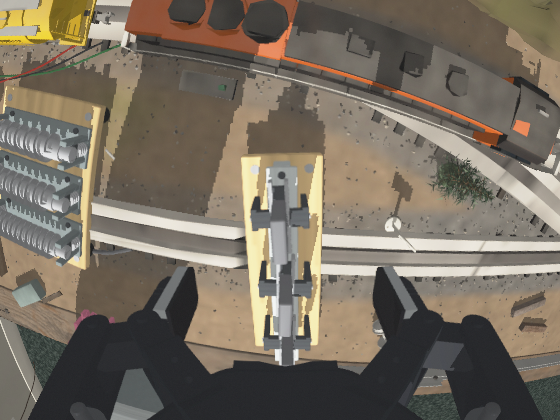

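The far comb's grip plate shows at about (280,238), roughly 9 px left of my prediction. I'll measure it closely.

Run:
```python
from h import *
im=cv2.imread('pics/w4.png')
a=cv2.resize(im[150:300,240:330],(480,800*1),interpolation=2)[:600]
b=cv2.resize(im[85:270,0:110],(0,0),fx=2.8,fy=2.8,interpolation=2)
o=np.zeros((600,800,3),np.uint8);o[:,:480]=a;o[:518,480:788]=b[:518]
for k in range(0,480,80):cv2.line(o,(k,0),(k,8),(0,0,255),1)
cv2.imwrite('pics/w4d.png',o)
```

```text
(no output)
```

View pics/w4d.png

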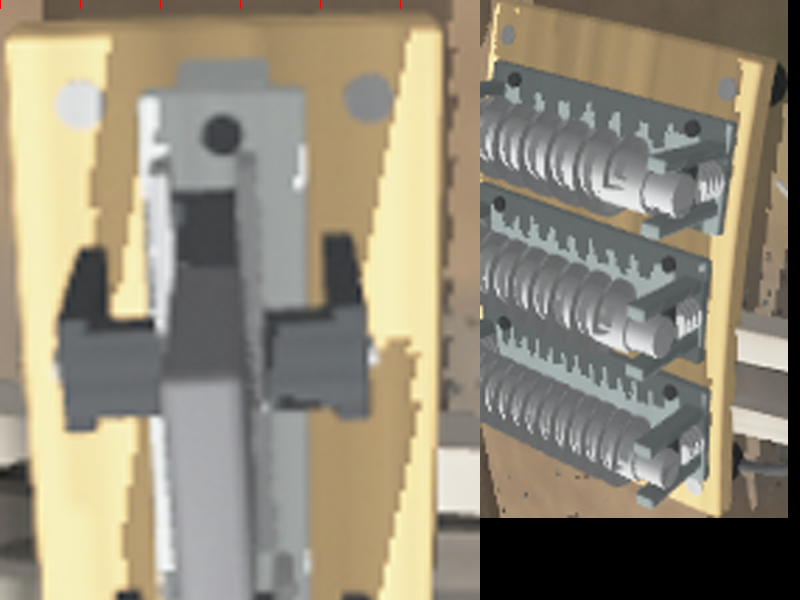

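Run:
```python
from h import *
print(atz('wrist',(281.5,167.3),56),atz('wrist',(277.5,221),113),atz('wrist',(279,262),113))
# bed board corners: right-near, right-far
f=lambda u,v:((u-480)/2.8,85+v/2.8)
print(atz('wrist',f(724,514),28),atz('wrist',f(774,62),28))
# screw right end faces
for u,v in[(668,465),(655,335),(680,195)]:print(atz('wrist',f(u,v),58))
```

```text
[ 633.  -173.9   56. ] [ 611.7 -175.2  113. ] [ 583.6 -180.5  113. ]
[486.8  21.1  28. ] [661.1  -6.8  28. ]
[523.3  23.1  58. ]
[572.1  22.7  58. ]
[620.7   9.4  58. ]
```

Emit:
play_rows:
  series:
    - [-0.006,-0.003,0.03,-1]
    - [-0.006,-0.003,0.055,-1]
    - [-0.006,-0.003,0.076,-1]
    - [-0.006,-0.003,0.076,-1]
    - [-0.006,-0.003,0.076,-1]

```text
time: 4.27
eef_pos: [596.0, -178.1, 78.7]
tool_rot: [-3.141, 0.002, 0.177]
ft_force: [0.8, -0.2, 0.3]
width: 85.7
grasp_force: 0.0
```

Emit:
play_rows:
  series:
    - [0,0,0,0]
    - [0,0,0,0]
    - [0,0,0,0]
    - [0,0,0,0]
    - [0,0,0,0]
  grip: 255
  force: 40

```text
time: 4.68
eef_pos: [597.5, -179.0, 79.7]
tool_rot: [3.141, -0.001, 0.176]
ft_force: [-0.0, 0.6, -0.1]
width: 25.3
grasp_force: 0.0
```

Emit:
play_rows:
  series:
    - [0,0,0,0]
    - [0,0,0,0]
    - [0,0,0,0]
    - [0,0,0,0]

```text
time: 5.02
eef_pos: [597.2, -178.8, 79.2]
tool_rot: [3.142, -0.0, 0.176]
ft_force: [-0.6, 0.9, 3.6]
width: 9.3
grasp_force: 44.3
```

Emit:
play_rows:
  series:
    - [0,0,-0.04,0]
    - [0,0,-0.08,0]
    - [0,0,-0.1,-7]
    - [0,0,-0.1,-14]
    - [0,0,-0.1,-21]

```text
time: 5.43
eef_pos: [598.0, -179.2, 180.8]
tool_rot: [3.139, -0.002, 0.548]
ft_force: [-0.9, 0.1, -2.4]
width: 9.7
grasp_force: 43.8
```

Emit:
play_rows:
  series:
    - [0.012,-0.04,0,-7]
    - [0.024,-0.08,0,-14]
    - [0.036,-0.12,0,-21]
    - [0.048,-0.16,0,-28]
    - [0.06,-0.2,0,-35]

```text
time: 5.85
eef_pos: [544.3, 24.4, 178.8]
tool_rot: [-3.142, 0.0, 1.159]
ft_force: [1.8, 1.5, -1.3]
width: 9.6
grasp_force: 43.8
```

Emit:
play_rows:
  series:
    - [0.023,-0.017,0,-7]
    - [0.047,-0.035,0,-15]
    - [0.047,-0.035,0,-15.5]
    - [0.047,-0.035,0,-15.5]
    - [0.047,-0.035,0,-15.5]

```text
time: 6.27
eef_pos: [532.4, 79.1, 178.6]
tool_rot: [-3.141, 0.001, 1.422]
ft_force: [0.4, -0.1, -1.0]
width: 9.1
grasp_force: 43.8
```

Run:
```python
from h import *
im=vision.grab_frame('wrist');s=arm.observe();print(s['time'],s['eef_pos'],s['tool_rot'],s['qpos'].round(2))
cv2.imwrite('pics/w5.png',im[:,:,::-1])
cv2.imwrite('pics/w5c.png',cv2.resize(im[:,:,::-1],(800,600),interpolation=2))
```

```text
6.3167 [532.52991895  78.45294059 178.60468567] [-3.14120350e+00  1.09194639e-03  1.42047501e+00] [ 0.23  0.48 -0.6   1.85  0.34  0.91 -0.68]
```

View pics/w5c.png

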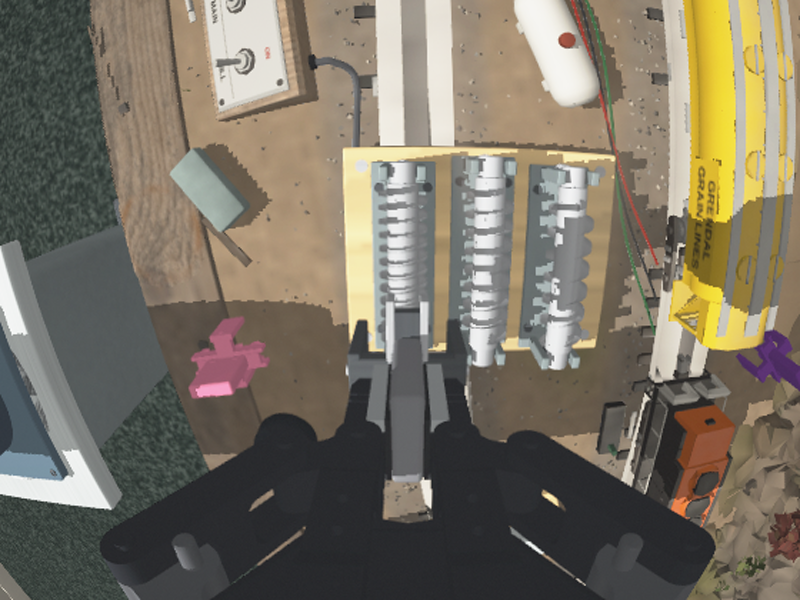

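Run:
```python
from h import *
im=cv2.imread('pics/w5.png')
for p in[(344,147),(615,154),(348,350),(597,348)]:print('c',atz('wrist',(p[0]*.7,p[1]*.7),28))
cr=im[100:240,240:320];o=cv2.resize(cr,(448,784),interpolation=2)[:600]
o=cv2.resize(im[100:250,235:400],(660,600),interpolation=2)
cv2.imwrite('pics/w5d.png',o)
```

```text
c [505.4 162.   28. ]
c [680.9 136.6  28. ]
c [482.4  25.4  28. ]
c [662.5  -2.7  28. ]
```

View pics/w5d.png

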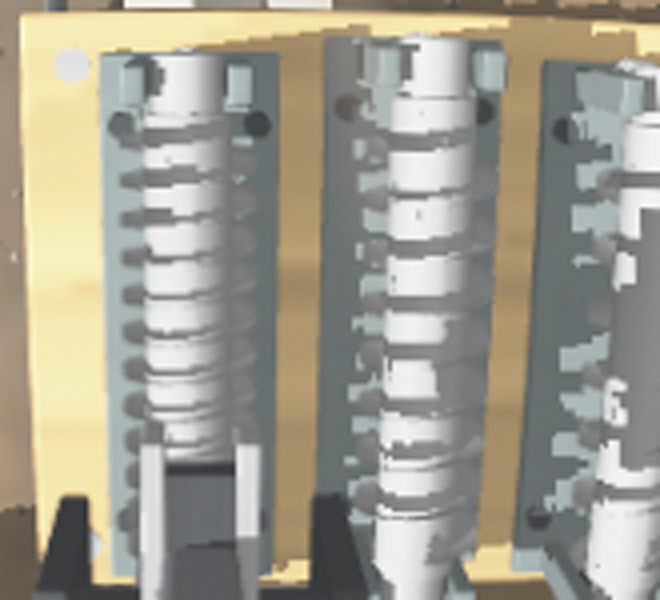

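Run:
```python
from h import *
a=atz('wrist',(281.5,135),60);b=atz('wrist',(283.5,210),60)
y=np.array([.1485,.989]);x=np.array([.989,-.1485])
for p in(a,b):print(p,(p[:2]-[533.4,87.7])@x,(p[:2]-[533.4,87.7])@y)
# plate top ends of held comb
print(arm.observe()['eef_pos'])
# comb blade-tip top at plane: blade near end cols
for u in(140,165,235,262):print(atz('wrist',(235+u/4,100+450/4),178.6-23.4+11))
```

```text
[537.7 130.8  60. ] -2.1476499999999334 43.26445000000002
[529.6  67.5  60. ] -0.7584999999999549 -20.542099999999994
[532.52991895  78.45294059 178.60468567]
[528.9 104.6 166.2]
[532.  104.1 166.2]
[540.8 102.8 166.2]
[544.2 102.3 166.2]
```

Emit:
play_rows:
  series:
    - [0.009,-0.0017,0,-0.6]
    - [0.009,-0.0017,0.025,-0.6]
    - [0.009,-0.0017,0.05,-0.6]
    - [0.009,-0.0017,0.07,-0.6]
    - [0.009,-0.0017,0.077,-0.6]

```text
time: 6.73
eef_pos: [530.3, 88.3, 99.2]
tool_rot: [-3.138, 0.002, 1.433]
ft_force: [-1.1, -0.6, -1.0]
width: 9.3
grasp_force: 43.7
```

Emit:
play_rows:
  series:
    - [0,0,0,0]
    - [0,0,0,0]
    - [0,0,0,0]

```text
time: 6.98
eef_pos: [533.1, 89.5, 103.2]
tool_rot: [3.14, -0.001, 1.434]
ft_force: [-1.0, 0.5, -1.3]
width: 9.3
grasp_force: 43.7
```

Emit:
play_rows:
  series:
    - [0,0,0.001,0]
    - [0,0,0.002,0]
    - [0,0,0.003,0]
    - [0,0,0.004,0]
    - [0,0,0.004,0]

```text
time: 7.4
eef_pos: [532.0, 89.2, 97.9]
tool_rot: [-3.142, 0.0, 1.434]
ft_force: [-0.2, -0.6, 0.0]
width: 9.2
grasp_force: 43.7
```

Emit:
play_rows:
  series:
    - [0,0,0.0005,0]
    - [0,0,0.001,0]
    - [0,0,0.0015,0]
    - [0,0,0.0015,0]
    - [0,0,0.0015,0]

```text
time: 7.82
eef_pos: [532.0, 89.3, 96.4]
tool_rot: [-3.142, 0.0, 1.434]
ft_force: [0.3, -0.3, -0.8]
width: 9.5
grasp_force: 43.7
```

Emit:
play_rows:
  series:
    - [0,0,0.0005,0]
    - [0,0,0.001,0]
    - [0,0,0.0015,0]
    - [0,0,0.002,0]
    - [0,0,0.002,0]

```text
time: 8.23
eef_pos: [531.9, 89.2, 94.3]
tool_rot: [-3.141, 0.0, 1.434]
ft_force: [0.8, 0.2, -0.3]
width: 9.5
grasp_force: 43.7
```

Emit:
play_rows:
  series:
    - [0,0,0.0005,0]
    - [0,0,0.001,0]
    - [0,0,0.001,0]
    - [0,0,0.001,0]

```text
time: 8.57
eef_pos: [532.0, 89.0, 93.4]
tool_rot: [-3.142, 0.0, 1.434]
ft_force: [0.5, -0.0, -1.1]
width: 9.7
grasp_force: 43.8
```

Emit:
play_rows:
  series:
    - [0,0,0.0005,0]
    - [0,0,0.001,0]
    - [0,0,0.001,0]
    - [0,0,0.001,0]

```text
time: 8.9
eef_pos: [532.0, 88.9, 92.4]
tool_rot: [-3.142, 0.0, 1.434]
ft_force: [-0.1, -2.2, 0.7]
width: 9.9
grasp_force: 43.9
```

Emit:
play_rows:
  series:
    - [-0.0005,0,0,0]
    - [-0.001,0,0.0005,0]
    - [-0.001,0,0.001,0]
    - [-0.001,0,0.001,0]

```text
time: 9.23
eef_pos: [531.8, 88.6, 91.3]
tool_rot: [-3.141, -0.0, 1.435]
ft_force: [0.5, -0.7, 0.0]
width: 9.4
grasp_force: 43.9
```

Emit:
play_rows:
  series:
    - [-0.0003,0,0.0005,0]
    - [-0.0003,0,0.001,0]
    - [-0.0003,0,0.001,0]
    - [-0.0003,0,0.001,0]

```text
time: 9.57
eef_pos: [531.8, 88.0, 90.4]
tool_rot: [-3.141, -0.0, 1.434]
ft_force: [-0.1, -0.4, 0.2]
width: 9.3
grasp_force: 43.9
```

Emit:
play_rows:
  series:
    - [0,0,0.0005,0]
    - [0,0,0.001,0]
    - [0,0,0.001,0]
    - [0,0,0.001,0]

```text
time: 9.9
eef_pos: [531.9, 88.0, 89.6]
tool_rot: [3.141, -0.0, 1.434]
ft_force: [-0.1, 0.2, 0.7]
width: 9.3
grasp_force: 44.2
```

Emit:
play_rows:
  series:
    - [0,0,0.0005,0]
    - [0,0,0.001,0]
    - [0,0,0.001,0]
    - [0,0,0.001,0]

```text
time: 10.23
eef_pos: [531.9, 88.0, 88.6]
tool_rot: [3.141, -0.0, 1.434]
ft_force: [-0.4, -0.3, 3.2]
width: 9.2
grasp_force: 44.5
```

Emit:
play_rows:
  series:
    - [0,0,-0.001,0]
    - [0,0,-0.001,0]
    - [0,0,-0.001,0]

```text
time: 10.48
eef_pos: [531.9, 88.0, 89.5]
tool_rot: [3.141, -0.0, 1.434]
ft_force: [-0.1, -0.2, 2.0]
width: 9.6
grasp_force: 44.3
```

Emit:
play_rows:
  series:
    - [0,0,0,0]
    - [0,0,0,0]
    - [0,0,0,0]
    - [0,0,0,0]
    - [0,0,0,0]
  grip: 0

```text
time: 10.9
eef_pos: [531.7, 87.9, 89.4]
tool_rot: [-3.141, 0.0, 1.434]
ft_force: [-0.0, -0.1, -1.1]
width: 69.4
grasp_force: 0.0
```

Emit:
play_rows:
  series:
    - [0,0,0,0]
    - [0,0,0,0]
    - [0,0,-0.02,0]
    - [0,0,-0.05,0]
    - [0,0,-0.09,0]

```text
time: 11.32
eef_pos: [529.8, 87.5, 178.4]
tool_rot: [-3.136, 0.001, 1.435]
ft_force: [0.9, -1.0, 0.7]
width: 85.3
grasp_force: 0.0
```

Emit:
play_rows:
  series:
    - [0,0,-0.01,0]
    - [0,0,-0.02,0]
    - [0,0,-0.02,0]
    - [0,0,-0.02,0]
    - [0,0,-0.02,0]

```text
time: 11.73
eef_pos: [530.9, 87.6, 198.0]
tool_rot: [-3.139, 0.001, 1.434]
ft_force: [0.2, -0.1, -0.2]
width: 85.6
grasp_force: 0.0
```

Run:
```python
from h import *
im=vision.grab_frame('wrist');s=arm.observe();print(s['time'],s['eef_pos'],s['tool_rot'])
i2=vision.grab_frame('side')
o=np.zeros((600,800,3),np.uint8);o[:420,:500]=im[:,60:,::-1];o[:600,500:]=cv2.resize(i2[160:300,185:255,::-1],(300,600),interpolation=2)
cv2.imwrite('pics/w6.png',o)
for z in (57,):
  print(proj('wrist',[[531.9,88,66.7+57]]))
```

```text
11.7833 [530.82069162  87.58812953 197.91786925] [-3.13892993e+00  8.36997486e-04  1.43446120e+00]
[[286.4906995  215.52515216]]
```

View pics/w6.png

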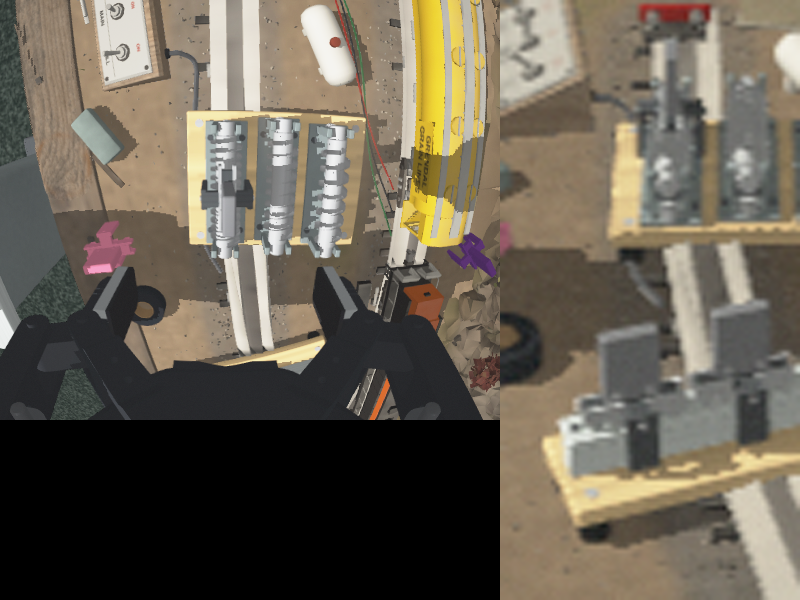

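The comb stands upright astride the middle of the front screw at (225,193) in the wrist view. The other two stand untouched on the bar, and the gripper is clear.

```bash
python3 -c "
from station import ticket;print(ticket.sign_off())"
```

```text
the job is handed in; nothing more can be done
None
```

The 8 mm comb matched the front screw's pitch in the pictures, dropped about 5.5 mm into its grooves, and is sitting upright astride the middle; the other two stand untouched on the rack's bar, and the job is handed in (no verdict was returned).

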